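# Line up vacuum fittings by size beside the degasser

### The arm

A 6-joint arm with a two-finger parallel gripper is mounted at the origin on the work surface. World frame = base frame: x ahead of the robot, y to its left, z up, the work surface at z = 0. Lengths are in m, angles in rad, forces in N, time in s.
With the tool pointing down it reaches from about 0.35 to 0.875 m from the base axis. Payload 4.2 kg.
Tool frame: the origin (TCP) lies on the centre line of the jaws, within the pads' length; the fingertips stand 8 mm ahead of it and the grasp point (between the pads) lies 11 mm behind it; z points along the fingers, y is the line along which they close (so a half turn about z gives the same grasp; the last joint's range is limited). The gripper opens to 85 mm and grips with 20 to 120 N. Pads are 22 mm wide; open, the fingers measure 114 mm over their backs; the gripper's body (76 mm by 85 mm) begins 54 mm behind the grasp point. The pads swing forward as they close: fully open they stand 13 mm farther back than shut.
Start: joints at [1.434, 0.385, 0.008, 0, -1.194, -0.259], TCP at [0.241, 0.577, 0.239] pointing down, gripper open.
Joint ranges: [-3.14, 3.14], [-1.21, 2.06], [-1.07, 1.41], [-3.16, 2.05], [-2.99, -0.16], [-3.1, 3.1]. Speed limits (rad/s): [2.79, 2.79, 3.14, 3.14, 3.14, 3.14].

### API

Orientations are given as a unit quaternion [x, y, z, w].
In Python, from plant import readout, optics, sign_off gives the robot as it stands.
- The arm moves only by the tool play_rows, never from a script. Its argument "plan" is a list of rows, each a list of 2 entries, a list of its own where there are three numbers: the shift along the tool's x, y, z in m, then the turn about the tool's z in rad. In form: [[[tx, ty, tz], spin], ...]. A call has 1 to 20 rows; each row shifts and turns the commanded pose from where the row before left it, along the tool's axes as they then stand; what a row does not reach is not made up. A row lasts 1/12 s, in which the tool goes at most 41.7 mm and 7.16 degrees, less where a joint would pass 70% of its speed; a pose out of reach is approached as far as the arm can. A call with a gripper value outside its range is refused whole. "grip" is the closure, from -1 (fully open) to 1 (shut), set as the call begins (left out, the last holds). The fingers move at their own pace and stop on an object; "grip_force" is the grip in N (left out, the last holds). Time passes only in rows, so rows that do not move let the fingers close. It gives the time, the measured TCP pose, the force, the opening and the grip force at its end, in the units of the state.
- readout.get_state(): the state, without advancing time (a new reading comes with each control period).
- optics.grab_frame(name): name is "scene" or "top" or "wrist"; returns a dict with "frame" (400x640x3 uint8, red, green, blue), "depth" (400x640 float32, m along the optical axis (not along the pixel's ray), 0 where there is no reading), "K" (3x3 intrinsics, pixels), "cam_to_world" (4x4, takes a point from camera to world coordinates). Camera axes: x right, y down, z forward; pixel columns grow to the right and rows downward; lengths in m; the calibration is good to about 2 mm. A picture is of the moment at which its call begins.
- sign_off(): hands the job in; it is judged then, once.
The state is a dict: "time_s": time; "qpos": joint angles; "joint_vel": joint speeds; "joint_efforts": joint torques, N m; "ee_pos": TCP position; "tcp_rot": TCP orientation; "contact_force": force on the tool from outside, world axes, zero at the start; "torque": the same for the moment, N m; "gripper_width": finger opening in m; "grip_force": force on a finger pad.
Only numpy, scipy, OpenCV 4.12 (cv2) and the standard library are available. Lean on these libraries where they do the work, as an engineer would, in place of code of your own. Each camera call takes 0.05 s, during which the arm holds its last target. There are 200 camera calls.

### The job

Put the four stainless steel vacuum fittings away on the white discs of the blue strip in order of size, one upright in the middle of each disc: the smallest on the disc next to the red bar, then one size larger on each disc, so that the largest is farthest from the red bar. Do not knock any fitting over, and leave the amber glass bottle where it stands.

Things in the scene. Friction and masses are not known exactly. Their poses are not given: they have to be found in the camera images.
- stub_s_mid (a point): the smallest loose fitting: a stainless steel flanged tube stub standing upright, flange down (flange 30 mm diameter, 4 mm thick with a short cone up to 9 mm), plain tube 20 mm diameter above it, 54 mm tall overall, its top closed by a flush yellow plug. The point is its centre, half-way up (27 mm above its underside); z axis up along the tube
- stub_m_mid (a point): the second smallest loose fitting: a stainless steel flanged tube stub standing upright, flange down (flange 40 mm diameter, 4 mm thick with a short cone up to 9 mm), plain tube 28 mm diameter above it, 62 mm tall overall, its top closed by a flush yellow plug. The point is its centre, half-way up (31 mm above its underside); z axis up along the tube
- stub_l_mid (a point): the second largest loose fitting: a stainless steel flanged tube stub standing upright, flange down (flange 55 mm diameter, 4 mm thick with a short cone up to 9 mm), plain tube 44 mm diameter above it, 72 mm tall overall, its top closed by a flush yellow plug. The point is its centre, half-way up (36 mm above its underside); z axis up along the tube
- stub_xl_mid (a point): the largest loose fitting: a stainless steel flanged tube stub standing upright, flange down (flange 75 mm diameter, 4 mm thick with a short cone up to 9 mm), plain tube 57 mm diameter above it, 84 mm tall overall, its top closed by a flush yellow plug. The point is its centre, half-way up (42 mm above its underside); z axis up along the tube
- mark_a: one of four identical white discs, 84 mm diameter, 2 mm thick, with a small black dot in the middle, 95 mm apart centre to centre in a straight row on a flat blue strip (480 x 115 x 6 mm, fixed to the bench). Which of the four stands where in the row changes. Origin: centre of the disc's underside; its top is 2 mm above that, 8 mm above the bench. Fixed
- mark_b: one of four identical white discs, 84 mm diameter, 2 mm thick, with a small black dot in the middle, 95 mm apart centre to centre in a straight row on a flat blue strip (480 x 115 x 6 mm, fixed to the bench). Which of the four stands where in the row changes. Origin: centre of the disc's underside; its top is 2 mm above that, 8 mm above the bench. Fixed
- mark_c: one of four identical white discs, 84 mm diameter, 2 mm thick, with a small black dot in the middle, 95 mm apart centre to centre in a straight row on a flat blue strip (480 x 115 x 6 mm, fixed to the bench). Which of the four stands where in the row changes. Origin: centre of the disc's underside; its top is 2 mm above that, 8 mm above the bench. Fixed
- mark_d: one of four identical white discs, 84 mm diameter, 2 mm thick, with a small black dot in the middle, 95 mm apart centre to centre in a straight row on a flat blue strip (480 x 115 x 6 mm, fixed to the bench). Which of the four stands where in the row changes. Origin: centre of the disc's underside; its top is 2 mm above that, 8 mm above the bench. Fixed
- red_tag: red bar 90 x 22 x 8 mm across one end of the same blue strip, marking the end where the row begins (a black bar marks the other end; which end is red changes); its centre lies 75.5 mm from the centre of the nearest disc, in line with the row. Origin: centre of its underside, z up. Fixed
- bottle: loose amber glass bottle with a paper label, 58 mm diameter, 115 mm tall, standing on the bench to the left or right of the work; origin at the centre of its underside. To be left alone
Not all that is in view belongs to the job. What is shaped like the part that bears stub_m_mid but brown or turquoise is not meant.

How it is judged:
At the end, for the whole second after the job is handed in: Each fitting stands upright (within 0.12 rad) flange down on its own disc, within 14 mm of the disc's centre, smallest next to the red bar and growing away from it, released and at rest; the bottle is within 20 mm of where it began and upright ((horizontal distance between stub_s_mid and mark_a below 0.014 m or horizontal distance between stub_s_mid and mark_b below 0.014 m or horizontal distance between stub_s_mid and mark_c below 0.014 m or horizontal distance between stub_s_mid and mark_d below 0.014 m) and horizontal distance between stub_s_mid and red_tag between 0.0455 and 0.1055 m and height (world z) of stub_s_mid between 0.031 and 0.039 m and angle between each of stub_s_mid, stub_m_mid, stub_l_mid, stub_xl_mid's own z axis and vertical below 0.12 rad and linear speed of each of stub_s, stub_m, stub_l, stub_xl below 0.02 m/s and angular speed of each of stub_s, stub_m, stub_l, stub_xl below 0.2 rad/s and contact force between the fingers and stub_s below 0.1 N and (horizontal distance between stub_m_mid and mark_a below 0.014 m or horizontal distance between stub_m_mid and mark_b below 0.014 m or horizontal distance between stub_m_mid and mark_c below 0.014 m or horizontal distance between stub_m_mid and mark_d below 0.014 m) and horizontal distance between stub_m_mid and red_tag between 0.1405 and 0.2005 m and height (world z) of stub_m_mid between 0.035 and 0.043 m and contact force between the fingers and stub_m below 0.1 N and (horizontal distance between stub_l_mid and mark_a below 0.014 m or horizontal distance between stub_l_mid and mark_b below 0.014 m or horizontal distance between stub_l_mid and mark_c below 0.014 m or horizontal distance between stub_l_mid and mark_d below 0.014 m) and horizontal distance between stub_l_mid and red_tag between 0.2355 and 0.2955 m and height (world z) of stub_l_mid between 0.04 and 0.048 m and contact force between the fingers and stub_l below 0.1 N and (horizontal distance between stub_xl_mid and mark_a below 0.014 m or horizontal distance between stub_xl_mid and mark_b below 0.014 m or horizontal distance between stub_xl_mid and mark_c below 0.014 m or horizontal distance between stub_xl_mid and mark_d below 0.014 m) and horizontal distance between stub_xl_mid and red_tag between 0.3305 and 0.3905 m and height (world z) of stub_xl_mid between 0.046 and 0.054 m and contact force between the fingers and stub_xl below 0.1 N and not (distance of bottle from where it was at the start of the episode above 0.02 m or angle between bottle's own z axis and vertical above 0.5 rad)); the robot touches nothing.
It fails at once if a fitting is knocked over (tilted past 1.1 rad) (angle between any of stub_s_mid, stub_m_mid, stub_l_mid, stub_xl_mid's own z axis and vertical above 1.1 rad).
It fails at once if the amber bottle is moved more than 20 mm or tipped (distance of bottle from where it was at the start of the episode above 0.02 m or angle between bottle's own z axis and vertical above 0.5 rad).
It also fails if it takes over 96 s, if anything falls off the work surface, if the arm or the gripper's body presses on something with over 40 N, if the wrist force passes 120 N, or if a joint passes its speed limit or range.

## Working session

There is one attempt and no reset: what is moved stays moved. The work goes in short steps, Python scripts to look and compute and a tool call to move; the robot and the scene stay as the last step left them, time stands still between calls to the robot, and variables do not carry over. Pictures are saved under pics/ and viewed, at most 14 in all, crops included, and the job is handed in when it is done.

Besides the shell and the picture viewer there is one more tool, called after "Request:" as a command line: name --argument value ..., lists and objects as JSON in quotes. play_rows: Moves the arm, as the interface text tells. Its arguments: {"type":"object","properties":{"plan":{"type":"array","items":{"type":"array"}},"grip":{"type":"number"},"grip_force":{"type":"number"}},"required":["plan"]}

```bash
mkdir -p pics; cat > h.py <<'E'
import numpy as np, cv2
from plant import readout, optics, sign_off
def save(n,im): cv2.imwrite('pics/'+n+'.png',im[:,:,::-1])
def ray(f,u,v,z):
    K,T=f['K'],f['cam_to_world']
    d=T[:3,:3]@np.linalg.inv(K)@np.array([u,v,1.]); o=T[:3,3]
    return o+d*(z-o[2])/d[2]
def cloud(f):
    K,T=f['K'],f['cam_to_world']; D=f['depth']
    v,u=np.mgrid[:400,:640]
    p=np.stack([u,v,np.ones_like(u)],-1)@np.linalg.inv(K).T*D[...,None]
    return p@T[:3,:3].T+T[:3,3]
E
python3 - <<'E'
from h import *
for n in('top','scene'):
    f=optics.grab_frame(n); save(n+'0',f['frame']); np.savez(n+'0.npz',**f); print(f['cam_to_world'].round(3).tolist(),f['K'][0,0])
print(readout.get_state())
E
```

```text
[[0.025, -0.996, 0.083, 0.453], [-1.0, -0.023, 0.015, -0.007], [-0.013, -0.083, -0.996, 0.868], [0.0, 0.0, 0.0, 1.0]] 364.93646090323017
[[0.612, 0.618, -0.494, 0.974], [0.791, -0.481, 0.378, -0.358], [-0.004, -0.622, -0.783, 0.82], [0.0, 0.0, 0.0, 1.0]] 435.49763222597693
{'time_s': 0.1, 'qpos': array([ 1.43362379e+00,  3.85477969e-01,  6.75723146e-03, -4.01442822e-04,
       -1.19398968e+00, -2.58609360e-01]), 'joint_vel': array([ 0.00174479, -0.00146595,  0.00285681,  0.00048767, -0.00011834,
        0.00089501]), 'joint_efforts': array([-3.46535435e-04, -3.93317485e+01,  1.88930190e+01,  4.19798210e+00,
       -2.56827778e-03,  7.17435285e-06]), 'ee_pos': array([0.24074831, 0.57622808, 0.23833489]), 'tcp_rot': array([ 9.80468378e-01, -1.96674375e-01, -1.28150597e-04,  9.66601700e-04]), 'contact_force': array([0.59619481, 0.82743501, 0.34362416]), 'torque': array([ 0.01367578, -0.03559163, -0.00362592]), 'grip_force': 0.0, 'gripper_width': 0.08518380387191778}
```

View pics/top0.png

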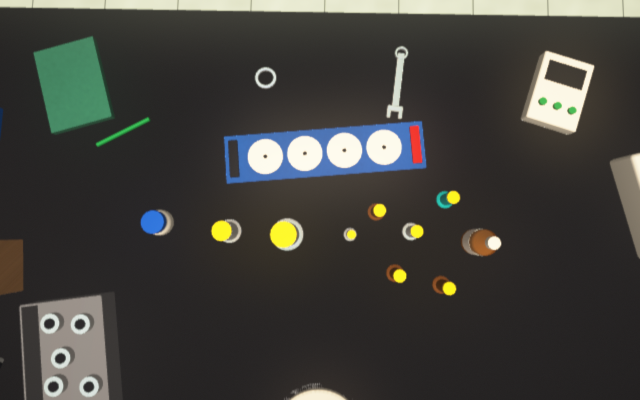

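View pics/scene0.png

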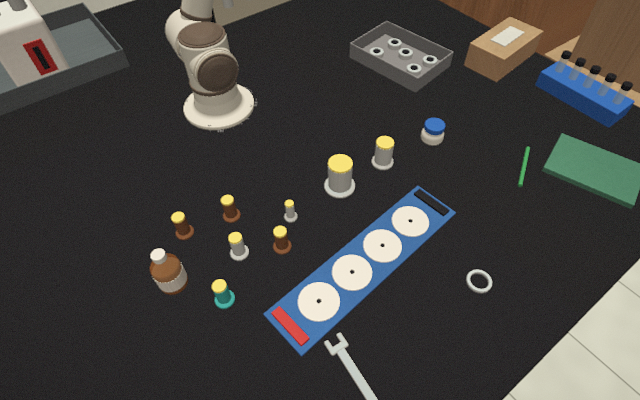

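Top view: the red bar is at (416,145), with discs at (384,147), (344,150), (305,153) and (265,156). Silver candidates are S at (350,234), M at (413,232), XL at (285,234) and L at (225,231). Lookalikes to reject: brown at (378,211), (397,275) and (445,287), turquoise at (447,199), and a blue-capped jar at (155,222). The bottle is at (482,242).

```bash
python3 - <<'E'
from h import *
f=dict(np.load('top0.npz')); im=f['frame']; hsv=cv2.cvtColor(im,cv2.COLOR_RGB2HSV)
def blobs(m,amin=15):
    n,l,s,c=cv2.connectedComponentsWithStats(m.astype(np.uint8)); return [(c[i],s[i,4]) for i in range(1,n) if s[i,4]>amin]
Y=(hsv[...,0]>22)&(hsv[...,0]<35)&(hsv[...,1]>150)&(hsv[...,2]>100)
for c,a in blobs(Y):
    H={350:.054,285:.084,284:.084,222:.072,221:.072}.get(int(round(c[0])),.062)
    print('yellow',c.round(1),a,H,ray(f,*c,H).round(4))
W=(hsv[...,1]<60)&(hsv[...,2]>170)
for c,a in blobs(W,500):
    if 120<c[1]<180: print('disc',c.round(1),a,ray(f,*c,.008).round(4))
R=(hsv[...,1]>170)&((hsv[...,0]<6)|(hsv[...,0]>174))&(hsv[...,2]>120)
for c,a in blobs(R,100): print('red',c.round(1),a,ray(f,*c,.014).round(4))
print('bottle',ray(f,494,243,.115))
P=cloud(f); print(P[60:380:80,200:500:60,2].round(3))
fs=dict(np.load('scene0.npz'))
h2=cv2.cvtColor(fs['frame'],cv2.COLOR_RGB2HSV)
Y=(h2[...,0]>20)&(h2[...,0]<35)&(h2[...,1]>110)&(h2[...,2]>140)
for c,a in blobs(Y): 
    if c[0]<420: print('sc',c.round(1),a,[ray(fs,*c,z).round(3).tolist()[:2] for z in(.054,.062,.072,.084)])
cv2.imwrite('pics/crop1.png',cv2.resize(np.hstack([im[180:300,200:460,::-1]]),None,fx=3,fy=3))
E
```

```text
yellow [453.1 196.8] 144 0.062 [ 0.539  -0.2857  0.062 ]
yellow [379.4 210. ] 143 0.062 [ 0.506  -0.1237  0.062 ]
yellow [220.6 230.4] 344 0.072 [0.4524 0.2229 0.072 ]
yellow [282.7 234. ] 556 0.062 [0.4479 0.0883 0.062 ]
yellow [417.  230.8] 143 0.062 [ 0.4621 -0.2064  0.062 ]
yellow [351. 234.] 57 0.062 [ 0.4516 -0.062   0.062 ]
yellow [399.4 275.6] 150 0.062 [ 0.3641 -0.1688  0.062 ]
yellow [449.1 288.2] 154 0.062 [ 0.3399 -0.2762  0.062 ]
disc [383.5 146.8] 992 [ 0.6609 -0.1395  0.008 ]
disc [343.9 149.9] 996 [ 0.6514 -0.0452  0.008 ]
disc [304.4 153. ] 989 [0.6418 0.049  0.008 ]
disc [264.9 156.1] 988 [0.6323 0.1435 0.008 ]
red [415.5 144.2] 322 [ 0.6675 -0.2142  0.014 ]
bottle [ 0.44064012 -0.34990408  0.115     ]
[[-0.    -0.001  0.    -0.    -0.   ]
 [-0.001  0.008  0.007  0.006 -0.004]
 [-0.     0.001 -0.001  0.    -0.002]
 [ 0.     0.002  0.     0.001 -0.001]]
sc [384.8 141.9] 203 [[0.44, 0.236], [0.446, 0.23], [0.453, 0.222], [0.461, 0.213]]
sc [340.  162.9] 386 [[0.427, 0.103], [0.433, 0.099], [0.44, 0.092], [0.448, 0.085]]
sc [226.9 199.4] 115 [[0.358, -0.167], [0.364, -0.169], [0.372, -0.171], [0.382, -0.174]]
sc [288.7 202.9] 64 [[0.451, -0.063], [0.457, -0.066], [0.464, -0.07], [0.472, -0.074]]
sc [177.5 216.6] 128 [[0.334, -0.275], [0.34, -0.276], [0.349, -0.277], [0.359, -0.279]]
sc [279.6 230.9] 138 [[0.501, -0.121], [0.506, -0.123], [0.512, -0.126], [0.52, -0.13]]
sc [234.6 237.3] 138 [[0.457, -0.204], [0.462, -0.206], [0.469, -0.208], [0.477, -0.21]]
sc [218.7 285.3] 168 [[0.534, -0.285], [0.539, -0.286], [0.545, -0.287], [0.551, -0.288]]
```

View pics/crop1.png

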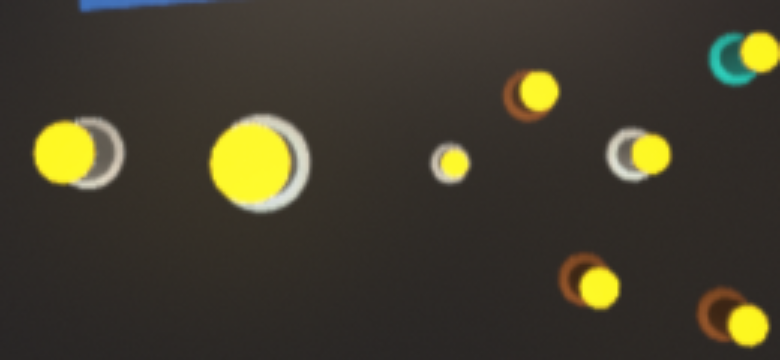

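The crop confirms the choice: silver L at crop (65,153), XL (250,163), S (455,163) and M (650,155). The brown and turquoise ones are decoys. Both cameras agree to about 1 mm. I'll start with XL at (0.448, 0.0855) and put it on D4 at (0.632, 0.1435).

Request:
play_rows --plan '[[[0, 0, 0], -0.099], [[0, 0, 0], -0.099], [[0, 0, 0], -0.099], [[0, 0, 0], -0.099], [[0.013, 0.0307, 0.002], 0], [[0.013, 0.0307, 0.002], 0], [[0.013, 0.0307, 0.002], 0], [[0.013, 0.0307, 0.002], 0], [[0.013, 0.0307, 0.002], 0], [[0.013, 0.0307, 0.002], 0], [[0.013, 0.0307, 0.002], 0], [[0.013, 0.0307, 0.002], 0], [[0.013, 0.0307, 0.002], 0], [[0.013, 0.0307, 0.002], 0], [[0.013, 0.0307, 0.002], 0], [[0.013, 0.0307, 0.002], 0], [[0.013, 0.0307, 0.002], 0], [[0.013, 0.0307, 0.002], 0], [[0.013, 0.0307, 0.002], 0], [[0.013, 0.0307, 0.002], 0]]' --grip -1 --grip_force 60

```text
time_s: 1.77
ee_pos: [0.4491, 0.0838, 0.2071]
tcp_rot: [1.0, 0.0, -0.0, -0.0]
contact_force: [-0.3, 1.6, 0.4]
gripper_width: 0.0852
grip_force: 0.0
```

```bash
python3 - <<'E'
from h import *
f=optics.grab_frame('wrist'); save('w1',f['frame']); s=readout.get_state(); print(s['ee_pos'],s['tcp_rot'],s['qpos'],s['time_s']); print(f['cam_to_world'].round(3))
hsv=cv2.cvtColor(f['frame'],cv2.COLOR_RGB2HSV)
Y=((hsv[...,0]>22)&(hsv[...,0]<35)&(hsv[...,1]>150)&(hsv[...,2]>100)).astype(np.uint8)
n,l,st,c=cv2.connectedComponentsWithStats(Y)
for i in range(1,n):
    if st[i,4]>100: print(c[i],st[i].tolist(),ray(f,*c[i],.084))
E
```

```text
[0.44989757 0.08018201 0.20647211] [ 9.99997148e-01 -1.96056024e-03 -9.22723122e-04  1.00434961e-03] [ 5.34133048e-01  1.27565481e-01 -4.34701786e-01  9.25470534e-04
 -1.01114181e+00  1.03224980e+00] 1.8167
[[ 0.002 -0.965 -0.261  0.514]
 [-1.    -0.002 -0.     0.083]
 [-0.     0.261 -0.965  0.342]
 [ 0.     0.     0.     1.   ]]
[559.92807193 121.37162837] [541, 104, 38, 35, 1001] [ 0.50641124 -0.10681884  0.084     ]
[632.49744898 173.45663265] [623, 158, 17, 31, 392] [ 0.46495361 -0.17466105  0.084     ]
[159.27427184 184.4907767 ] [133, 160, 53, 51, 2060] [0.45494728 0.21479685 0.084     ]
[316.8091922  193.09192201] [282, 160, 70, 67, 3590] [0.44783827 0.08429414 0.084     ]
[476.62259615 181.83894231] [465, 171, 24, 23, 416] [ 0.45768485 -0.047742    0.084     ]
[577.11780822 270.82465753] [561, 257, 33, 29, 730] [ 0.37663729 -0.14816362  0.084     ]
```

View pics/w1.png

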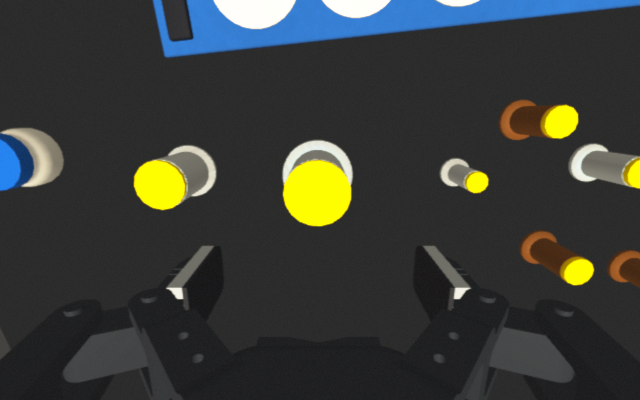

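The wrist view shows XL's plug at (317,193), which casts to (0.448, 0.084), and the path down is clear. I'll settle, then check the pose.

Request:
play_rows --plan '[[[0, 0, 0.02], 0], [[0, 0, 0.02], 0], [[0, 0, 0.01], 0], [[0, 0, 0], 0], [[0, 0, 0], 0], [[0, 0, 0], 0]]'

```text
time_s: 2.32
ee_pos: [0.4495, 0.0858, 0.158]
tcp_rot: [1.0, 0.0, 0.001, -0.0]
contact_force: [-0.1, -0.4, 0.2]
gripper_width: 0.0857
grip_force: 0.0
```

Request:
play_rows --plan '[[[-0.001, 0, 0.015], 0], [[0, 0, 0.015], 0], [[0, 0, 0.015], 0], [[0, 0, 0.015], 0], [[0, 0, 0.015], 0], [[0, 0, 0.015], 0], [[0, 0, 0.012], 0], [[0, 0, 0.008], 0], [[0, 0, 0.002], 0], [[0, 0, 0], 0], [[0, 0, 0], 0]]'

```text
time_s: 3.23
ee_pos: [0.4487, 0.0859, 0.046]
tcp_rot: [1.0, 0.0, 0.001, -0.0]
contact_force: [-1.3, -0.6, -0.1]
gripper_width: 0.0856
grip_force: 0.0
```

Request:
play_rows --plan '[[[0, 0, 0], 0], [[0, 0, 0], 0], [[0, 0, 0], 0], [[0, 0, 0], 0], [[0, 0, 0], 0], [[0, 0, 0], 0], [[0, 0, 0], 0], [[0, 0, 0], 0], [[0, 0, 0], 0], [[0, 0, 0], 0]]' --grip 1 --grip_force 60

```text
time_s: 4.07
ee_pos: [0.4486, 0.0857, 0.0463]
tcp_rot: [1.0, 0.0, 0.001, -0.0]
contact_force: [-0.6, -0.9, 4.5]
gripper_width: 0.0557
grip_force: 63.5
```

Request:
play_rows --plan '[[[0, 0, -0.005], 0], [[0, 0, -0.01], 0], [[0, 0, -0.015], 0], [[0, 0, -0.015], 0], [[0, 0, -0.01], 0], [[0, 0, -0.005], 0], [[0.01, -0.003, 0], 0], [[0.018, -0.006, 0], 0], [[0.022, -0.007, 0], 0], [[0.022, -0.007, 0], 0], [[0.022, -0.007, 0], 0], [[0.022, -0.007, 0], 0], [[0.022, -0.007, 0], 0], [[0.018, -0.006, 0], 0], [[0.014, -0.004, 0], 0], [[0.009, -0.003, 0], 0], [[0.005, -0.001, 0], 0], [[0, 0, 0], 0], [[0, 0, 0], 0], [[0, 0, 0], 0]]'

```text
time_s: 5.73
ee_pos: [0.6312, 0.1432, 0.1046]
tcp_rot: [1.0, -0.0, -0.001, 0.0]
contact_force: [-0.6, 0.3, -2.3]
gripper_width: 0.0556
grip_force: 64.2
```

```bash
python3 - <<'E'
from h import *
f=optics.grab_frame('scene'); save('s1',f['frame'][100:350,200:520]); s=readout.get_state(); print(s['ee_pos'],s['contact_force'],s['gripper_width'])
E
```

```text
[0.63123264 0.14326175 0.10497936] [-0.46085174 -0.23319928 -3.36920695] 0.05567460616754962
```

View pics/s1.png

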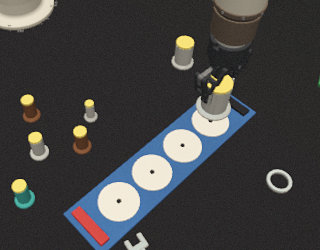

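XL is held upright above the far disc, at crop (213,105). I'll lower it and release.

Request:
play_rows --plan '[[[0, 0, 0.01], 0], [[0, 0, 0.012], 0], [[0, 0, 0.012], 0], [[0, 0, 0.008], 0], [[0.0005, 0, 0.004], 0], [[0, 0, 0.002], 0], [[0, 0, 0.001], 0], [[0, 0, 0.001], 0], [[0, 0, 0], 0], [[0, 0, 0], 0]]'

```text
time_s: 6.62
ee_pos: [0.6328, 0.1437, 0.0558]
tcp_rot: [1.0, 0.0, 0.0, -0.0]
contact_force: [-0.4, -0.6, -2.5]
gripper_width: 0.0559
grip_force: 64.2
```

Request:
play_rows --plan '[[[0, 0, 0.001], 0], [[0, 0, 0.001], 0], [[0, 0, 0], 0], [[0, 0, 0], 0]]'

```text
time_s: 6.95
ee_pos: [0.6329, 0.1437, 0.0544]
tcp_rot: [1.0, 0.0, 0.001, -0.0]
contact_force: [-2.0, 0.0, 3.0]
gripper_width: 0.0559
grip_force: 64.6
```

Request:
play_rows --plan '[[[0, 0, 0], 0], [[0, 0, 0], 0], [[0, 0, 0], 0], [[0, 0, 0], 0], [[0, 0, 0], 0], [[0, 0, 0], 0], [[0, 0, 0], 0], [[0, 0, 0], 0], [[0, 0, -0.01], 0], [[0, 0, -0.02], 0], [[0, 0, -0.02], 0], [[0, 0, -0.02], 0], [[0, 0, -0.02], 0]]' --grip -1

```text
time_s: 8.03
ee_pos: [0.6326, 0.1435, 0.1451]
tcp_rot: [1.0, 0.0, 0.0, -0.0]
contact_force: [0.3, -0.3, -0.1]
gripper_width: 0.0852
grip_force: 0.0
```

Request:
play_rows --plan '[[[-0.008, -0.004, 0], 0], [[-0.018, -0.008, 0], 0], [[-0.022, -0.009, 0], 0], [[-0.022, -0.009, 0], 0], [[-0.022, -0.01, 0], 0], [[-0.022, -0.01, 0], 0], [[-0.022, -0.01, 0], 0], [[-0.018, -0.009, 0], 0], [[-0.014, -0.006, 0], 0], [[-0.008, -0.003, 0], 0], [[-0.004, -0.001, 0], 0], [[0, 0, 0], 0], [[0, 0, 0], 0], [[0, 0, 0.01], 0], [[0, 0, 0.01], 0], [[0, 0, 0], 0]]'

```text
time_s: 9.37
ee_pos: [0.4518, 0.2212, 0.1208]
tcp_rot: [1.0, -0.001, -0.002, 0.001]
contact_force: [-1.0, 0.0, -0.2]
gripper_width: 0.0854
grip_force: 0.0
```

```bash
cat > look.py <<'E'
from h import *
import sys
H=float(sys.argv[1])
f=optics.grab_frame('wrist'); s=readout.get_state(); print(s['ee_pos'],s['time_s'])
hsv=cv2.cvtColor(f['frame'],cv2.COLOR_RGB2HSV)
Y=((hsv[...,0]>22)&(hsv[...,0]<35)&(hsv[...,1]>150)&(hsv[...,2]>100)).astype(np.uint8)
n,l,st,c=cv2.connectedComponentsWithStats(Y)
for i in range(1,n):
    if st[i,4]>100: print(c[i].round(),st[i].tolist(),ray(f,*c[i],H).round(4))
E
python3 look.py .072
```

```text
[0.45227445 0.22153685 0.12171373] 9.4167
[317. 220.] [280, 185, 74, 70, 3904] [0.4525 0.2214 0.072 ]
```

Request:
play_rows --plan '[[[0, 0, 0.012], 0], [[0, 0, 0.016], 0], [[0, 0, 0.016], 0], [[0, 0, 0.016], 0], [[0, 0, 0.012], 0], [[0, 0, 0.008], 0], [[0, 0, 0.004], 0], [[0, 0, 0], 0], [[0, 0, 0], 0]]'

```text
time_s: 10.17
ee_pos: [0.453, 0.2227, 0.0397]
tcp_rot: [1.0, 0.0, 0.0, -0.0]
contact_force: [-0.3, -0.4, 0.4]
gripper_width: 0.085
grip_force: 0.0
```

Request:
play_rows --plan '[[[0, 0, 0], 0], [[0, 0, 0], 0], [[0, 0, 0], 0], [[0, 0, 0], 0], [[0, 0, 0], 0], [[0, 0, 0], 0], [[0, 0, 0], 0], [[0, 0, 0], 0], [[0, 0, 0], 0], [[0, 0, 0], 0]]' --grip 1

```text
time_s: 11.0
ee_pos: [0.453, 0.2229, 0.0401]
tcp_rot: [1.0, 0.0, 0.001, -0.0]
contact_force: [-1.1, -0.3, 5.5]
gripper_width: 0.043
grip_force: 61.0
```

Request:
play_rows --plan '[[[0, 0, -0.008], 0], [[0, 0, -0.016], 0], [[0, 0, -0.02], 0], [[0, 0, -0.02], 0], [[0, 0, -0.02], 0], [[0, 0, -0.012], 0], [[0, 0, -0.008], 0], [[0.009, 0.008, 0], 0], [[0.018, 0.016, 0], 0], [[0.022, 0.02, 0], 0], [[0.022, 0.02, 0], 0], [[0.022, 0.021, 0], 0], [[0.022, 0.021, 0], 0], [[0.022, 0.021, 0], 0], [[0.02, 0.019, 0], 0], [[0.016, 0.014, 0], 0], [[0.01, 0.008, 0], 0], [[0.006, 0.006, 0], 0], [[0, 0, 0], 0], [[0, 0, 0], 0]]'

```text
time_s: 12.67
ee_pos: [0.6408, 0.0486, 0.1425]
tcp_rot: [1.0, -0.0, -0.001, 0.0]
contact_force: [-1.1, 1.1, -0.9]
gripper_width: 0.0429
grip_force: 61.2
```

Request:
play_rows --plan '[[[0, 0, 0.012], 0], [[0, 0, 0.016], 0], [[0, 0, 0.02], 0], [[0, 0, 0.016], 0], [[0, 0, 0.012], 0], [[0, 0, 0.007], 0], [[0, 0, 0.004], 0], [[0, 0, 0.002], 0], [[0, 0, 0], 0], [[0, 0, 0], 0]]'

```text
time_s: 13.5
ee_pos: [0.6421, 0.0488, 0.0552]
tcp_rot: [1.0, 0.0, 0.001, -0.0]
contact_force: [-0.1, -0.1, -1.4]
gripper_width: 0.0427
grip_force: 61.2
```

Request:
play_rows --plan '[[[0, 0, 0.003], 0], [[0, 0, 0.002], 0], [[0, 0, 0.001], 0], [[0, 0, 0.001], 0], [[0, 0, 0], 0], [[0, 0, 0], 0]]'

```text
time_s: 14.0
ee_pos: [0.6415, 0.0485, 0.0482]
tcp_rot: [1.0, 0.0, 0.0, 0.0]
contact_force: [-3.1, 0.1, 4.7]
gripper_width: 0.043
grip_force: 61.6
```

Request:
play_rows --plan '[[[0, 0, 0], 0], [[0, 0, 0], 0], [[0, 0, 0], 0], [[0, 0, 0], 0], [[0, 0, 0], 0], [[0, 0, 0], 0], [[0, 0, 0], 0], [[0, 0, -0.01], 0], [[0, 0, -0.02], 0], [[0, 0, -0.02], 0], [[0, 0, -0.02], 0], [[0, 0, -0.02], 0]]' --grip -0.4

```text
time_s: 15.0
ee_pos: [0.6416, 0.0485, 0.1391]
tcp_rot: [1.0, 0.0, 0.0, -0.0]
contact_force: [0.1, 0.4, -0.5]
gripper_width: 0.06
grip_force: 0.0
```

Request:
play_rows --plan '[[[-0.0075, 0.0106, 0], 0], [[-0.015, 0.0212, 0], 0], [[-0.015, 0.0212, 0], 0], [[-0.015, 0.0212, 0], 0], [[-0.015, 0.0212, 0], 0], [[-0.015, 0.0212, 0], 0], [[-0.015, 0.0212, 0], 0], [[-0.015, 0.0212, 0], 0], [[-0.015, 0.0212, 0], 0], [[-0.015, 0.0212, 0], 0], [[-0.015, 0.0212, 0], 0], [[-0.015, 0.0212, 0], 0], [[-0.0075, 0.0106, 0], 0], [[0, 0, 0.01], 0], [[0, 0, 0.01], 0], [[0, 0, 0.01], 0], [[0, 0, 0], 0], [[0, 0, 0], 0]]'

```text
time_s: 16.5
ee_pos: [0.4616, -0.2054, 0.1067]
tcp_rot: [1.0, 0.0, -0.001, -0.0]
contact_force: [0.1, -1.1, 0.5]
gripper_width: 0.06
grip_force: 0.0
```

```bash
python3 look.py .062
```

```text
[ 0.46206252 -0.20552947  0.10725733] 16.55
[469.  88.] [441, 61, 56, 56, 2365] [ 0.5382 -0.2864  0.062 ]
[174. 149.] [148, 125, 53, 50, 2080] [ 0.5056 -0.1253  0.062 ]
[320. 224.] [296, 202, 48, 45, 1668] [ 0.4614 -0.2069  0.062 ]
[ 94. 235.] [76, 220, 37, 31, 891] [ 0.4544 -0.0712  0.062 ]
```

Aligned with M. Going down to a TCP height of about 0.033.

Request:
play_rows --plan '[[[0, 0.0005, 0.01], 0], [[0, 0.0005, 0.014], 0], [[0, 0, 0.014], 0], [[0, 0, 0.014], 0], [[0, 0, 0.012], 0], [[0, 0, 0.007], 0], [[0, 0, 0.003], 0], [[0, 0, 0], 0], [[0, 0, 0], 0]]'

```text
time_s: 17.3
ee_pos: [0.4621, -0.2069, 0.0336]
tcp_rot: [1.0, 0.0, 0.0, 0.0]
contact_force: [-0.4, -0.2, -0.3]
gripper_width: 0.06
grip_force: 0.0
```

Request:
play_rows --plan '[[[0, 0, 0], 0], [[0, 0, 0], 0], [[0, 0, 0], 0], [[0, 0, 0], 0], [[0, 0, 0], 0], [[0, 0, 0], 0], [[0, 0, 0], 0], [[0, 0, 0], 0], [[0, 0, 0], 0], [[0, 0, 0], 0]]' --grip 1 --grip_force 50

```text
time_s: 18.13
ee_pos: [0.4622, -0.207, 0.0341]
tcp_rot: [1.0, 0.0, 0.001, 0.0]
contact_force: [-1.5, 1.1, 4.7]
gripper_width: 0.0271
grip_force: 49.2
```

Request:
play_rows --plan '[[[0, 0, -0.008], 0], [[0, 0, -0.016], 0], [[0, 0, -0.02], 0], [[0, 0, -0.02], 0], [[0, 0, -0.016], 0], [[0, 0, -0.01], 0], [[0.0095, -0.0081, 0], 0], [[0.019, -0.0162, 0], 0], [[0.019, -0.0162, 0], 0], [[0.019, -0.0162, 0], 0], [[0.019, -0.0162, 0], 0], [[0.019, -0.0162, 0], 0], [[0.019, -0.0162, 0], 0], [[0.019, -0.0162, 0], 0], [[0.019, -0.0162, 0], 0], [[0.019, -0.0162, 0], 0], [[0.0095, -0.0081, 0], 0], [[0, 0, 0], 0], [[0, 0, 0], 0], [[0, 0, 0], 0]]'

```text
time_s: 19.8
ee_pos: [0.6504, -0.0452, 0.1225]
tcp_rot: [1.0, -0.0, -0.001, 0.0]
contact_force: [0.0, -0.1, -1.6]
gripper_width: 0.0271
grip_force: 49.3
```

Request:
play_rows --plan '[[[0, 0, 0.01], 0], [[0, 0, 0.016], 0], [[0, 0, 0.018], 0], [[0, 0, 0.014], 0], [[0, 0, 0.01], 0], [[0, 0, 0.006], 0], [[0, 0, 0.004], 0], [[0, 0, 0.002], 0], [[0, 0, 0], 0], [[0, 0, 0], 0]]'

```text
time_s: 20.63
ee_pos: [0.652, -0.0448, 0.044]
tcp_rot: [1.0, 0.0, 0.001, -0.0]
contact_force: [0.1, -0.3, -1.4]
gripper_width: 0.0266
grip_force: 49.3
```

Target z is 0.0421.

Request:
play_rows --plan '[[[0, 0, 0.001], 0], [[0, 0, 0.001], 0], [[0, 0, 0], 0], [[0, 0, 0], 0]]'

```text
time_s: 20.97
ee_pos: [0.6521, -0.0447, 0.0421]
tcp_rot: [1.0, 0.0, 0.001, -0.0]
contact_force: [-1.2, 0.5, 1.2]
gripper_width: 0.0268
grip_force: 49.4
```

Request:
play_rows --plan '[[[0, 0, 0], 0], [[0, 0, 0], 0], [[0, 0, 0], 0], [[0, 0, 0], 0], [[0, 0, 0], 0], [[0, 0, 0], 0], [[0, 0, 0], 0], [[0, 0, -0.01], 0], [[0, 0, -0.02], 0], [[0, 0, -0.02], 0], [[0, 0, -0.02], 0], [[0, 0, -0.02], 0]]' --grip -0.2

```text
time_s: 21.97
ee_pos: [0.6516, -0.0449, 0.1331]
tcp_rot: [1.0, 0.0, 0.0, 0.0]
contact_force: [0.2, -0.1, -0.6]
gripper_width: 0.0512
grip_force: 0.0
```

Request:
play_rows --plan '[[[-0.01, 0.0009, 0], 0], [[-0.02, 0.0018, 0], 0], [[-0.02, 0.0018, 0], 0], [[-0.02, 0.0018, 0], 0], [[-0.02, 0.0018, 0], 0], [[-0.02, 0.0018, 0], 0], [[-0.02, 0.0018, 0], 0], [[-0.02, 0.0018, 0], 0], [[-0.02, 0.0018, 0], 0], [[-0.02, 0.0018, 0], 0], [[-0.01, 0.0009, 0], 0], [[0, 0, 0.01], 0], [[0, 0, 0.015], 0], [[0, 0, 0.01], 0], [[0, 0, 0], 0], [[0, 0, 0], 0]]'

```text
time_s: 23.3
ee_pos: [0.452, -0.0629, 0.0966]
tcp_rot: [1.0, 0.0, 0.0, 0.0]
contact_force: [0.3, 0.6, 1.6]
gripper_width: 0.0512
grip_force: 0.0
```

```bash
python3 look.py .054
```

```text
[ 0.45238118 -0.06281001  0.09697661] 23.35
[434. 133.] [407, 106, 56, 56, 2393] [ 0.5052 -0.1268  0.054 ]
[318. 227.] [302, 210, 34, 34, 883] [ 0.451  -0.0637  0.054 ]
[633. 376.] [622, 368, 18, 20, 219] [ 0.3439 -0.2773  0.054 ]
```

Request:
play_rows --plan '[[[-0.0005, 0.0005, 0.01], 0], [[-0.0005, 0, 0.014], 0], [[0, 0, 0.014], 0], [[0, 0, 0.013], 0], [[0, 0, 0.009], 0], [[0, 0, 0.005], 0], [[0, 0, 0.003], 0], [[0, 0, 0], 0], [[0, 0, 0], 0]]'

```text
time_s: 24.1
ee_pos: [0.451, -0.0633, 0.0287]
tcp_rot: [1.0, 0.0, 0.0, -0.0]
contact_force: [0.3, -0.6, 1.0]
gripper_width: 0.0508
grip_force: 0.0
```

Request:
play_rows --plan '[[[0, 0, 0], 0], [[0, 0, 0], 0], [[0, 0, 0], 0], [[0, 0, 0], 0], [[0, 0, 0], 0], [[0, 0, 0], 0], [[0, 0, 0], 0], [[0, 0, 0], 0], [[0, 0, 0], 0], [[0, 0, 0], 0]]' --grip 1 --grip_force 40

```text
time_s: 24.93
ee_pos: [0.451, -0.0633, 0.0289]
tcp_rot: [1.0, 0.0, 0.001, -0.0]
contact_force: [-0.9, 1.2, 6.8]
gripper_width: 0.019
grip_force: 39.0
```

Request:
play_rows --plan '[[[0, 0, -0.008], 0], [[0, 0, -0.016], 0], [[0, 0, -0.02], 0], [[0, 0, -0.02], 0], [[0, 0, -0.016], 0], [[0, 0, -0.01], 0], [[0.0105, 0.0038, 0], 0], [[0.021, 0.0076, 0], 0], [[0.021, 0.0076, 0], 0], [[0.021, 0.0076, 0], 0], [[0.021, 0.0076, 0], 0], [[0.021, 0.0076, 0], 0], [[0.021, 0.0076, 0], 0], [[0.021, 0.0076, 0], 0], [[0.021, 0.0076, 0], 0], [[0.021, 0.0076, 0], 0], [[0.0105, 0.0038, 0], 0], [[0, 0, 0], 0], [[0, 0, 0], 0], [[0, 0, 0], 0]]'

```text
time_s: 26.6
ee_pos: [0.6596, -0.1394, 0.1172]
tcp_rot: [1.0, -0.0, -0.001, -0.0]
contact_force: [0.5, 0.3, -1.0]
gripper_width: 0.0191
grip_force: 39.1
```

Request:
play_rows --plan '[[[0, 0, 0.01], 0], [[0, 0, 0.016], 0], [[0, 0, 0.018], 0], [[0, 0, 0.014], 0], [[0, 0, 0.01], 0], [[0, 0, 0.006], 0], [[0, 0, 0.004], 0], [[0, 0, 0.002], 0], [[0, 0, 0], 0], [[0, 0, 0], 0]]'

```text
time_s: 27.43
ee_pos: [0.6611, -0.1394, 0.0391]
tcp_rot: [1.0, 0.0, 0.001, 0.0]
contact_force: [-0.3, -0.2, -2.0]
gripper_width: 0.0193
grip_force: 39.1
```

Request:
play_rows --plan '[[[0, 0, 0.001], 0], [[0, 0, 0.001], 0], [[0, 0, 0.0005], 0], [[0, 0, 0], 0], [[0, 0, 0], 0]]'

```text
time_s: 27.85
ee_pos: [0.6611, -0.1394, 0.0369]
tcp_rot: [1.0, 0.0, 0.001, 0.0]
contact_force: [-1.7, 1.1, 5.2]
gripper_width: 0.019
grip_force: 39.6
```

Request:
play_rows --plan '[[[0, 0, 0], 0], [[0, 0, 0], 0], [[0, 0, 0], 0], [[0, 0, 0], 0], [[0, 0, 0], 0], [[0, 0, 0], 0], [[0, 0, 0], 0], [[0, 0, -0.01], 0], [[0, 0, -0.02], 0], [[0, 0, -0.02], 0], [[0, 0, -0.02], 0], [[0, 0, -0.02], 0], [[-0.02, 0, -0.02], 0], [[-0.03, 0, -0.02], 0], [[-0.03, 0, 0], 0], [[-0.03, 0, 0], 0], [[-0.03, 0, 0], 0], [[-0.03, 0, 0], 0], [[0, 0, 0], 0], [[0, 0, 0], 0]]' --grip -0.2

```text
time_s: 29.52
ee_pos: [0.4897, -0.1395, 0.1673]
tcp_rot: [1.0, 0.0, 0.001, 0.0]
contact_force: [0.1, 0.2, 0.8]
gripper_width: 0.0511
grip_force: 0.0
```

```bash
python3 - <<'E'
from h import *
f=optics.grab_frame('top'); g=optics.grab_frame('scene'); save('end',np.vstack([f['frame'][100:270,160:520],g['frame'][140:370,150:510]]))
for n,f in(('top',f),('scene',g)):
    hsv=cv2.cvtColor(f['frame'],cv2.COLOR_RGB2HSV)
    Y=((hsv[...,0]>20)&(hsv[...,0]<35)&(hsv[...,1]>110)&(hsv[...,2]>100)).astype(np.uint8)
    k,l,st,c=cv2.connectedComponentsWithStats(Y)
    for i in range(1,k):
        if st[i,4]>25:
            for H,d in((.062,(.661,-.1395)),(.07,(.6515,-.0452)),(.08,(.642,.049)),(.092,(.632,.1435))):
                p=ray(f,*c[i],H)[:2]
                if np.hypot(*(p-d))<.03: print(n,c[i].round(),H,((p-d)*1000).round(1))
s=readout.get_state(); print(s['ee_pos'],s['time_s'],s['grip_force'])
E
```

```text
top [258. 148.] 0.092 [-0.7 -0.1]
top [303. 147.] 0.08 [-1.9 -0.3]
top [345. 144.] 0.07 [-1.   1.6]
top [387. 141.] 0.062 [-0.6  1.5]
scene [416. 198.] 0.092 [ 0.9 -0.3]
scene [385. 227.] 0.08 [-0.1 -0.8]
scene [353. 257.] 0.07 [0.7 0.4]
scene [318. 289.] 0.062 [1.4 0.1]
[ 0.49174751 -0.13945802  0.16689974] 29.6167 0.0
```

View pics/end.png

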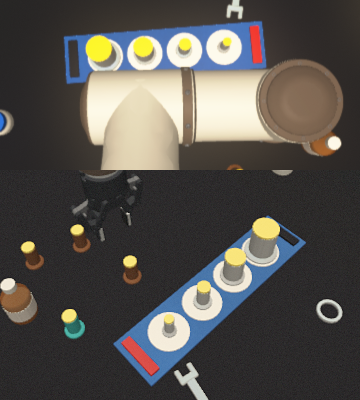

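All four stand upright on their discs, within about 2 mm of centre, growing away from the red bar. The bottle hasn't moved and the gripper is clear.

```bash
python3 -c "
from plant import sign_off
print(sign_off())"
```

```text
the job is handed in; nothing more can be done
None
```

The job is handed in after about 30 s of robot time: all four fittings stand upright within about 2 mm of their disc centres, smallest next to the red bar and growing away from it, with the bottle still in its place; the hand-in call gave no verdict.

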